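Shut and pin a cell compression jig and hold it pressed

TASK

Make the pouch cell's clamshell jig ready for a measurement: first turn the black lock collar on the jig clockwise (seen from above) until its red pointer is at the red locked mark, then swing the lid down onto the cell, take the orange-handled locking pin from its holder and push it down through the lid's hole into the hole in the jig's base. The lid is sprung, so finish while still gripping the pin and pressing it down so that its flange keeps the lid fully shut; do not let go, and leave the other things on the bench alone.

Things in the scene. Friction and masses are not known exactly. Their poses are not given: they have to be found in the camera images.
- jig: the aluminium jig, fixed to the bench, base plate 185 x 172 x 12 mm (x, y, z) with an ear at its -y side that carries the lock collar. Origin: centre of the base plate's underside, on the bench; its z is up. The hinge is at its +x side, the front block with the pin hole at its -x side, in the middle of its width. A flat pouch cell already lies in its nest
- jig_hinge (a point): middle of the lid's hinge axis, 78 mm along jig +x from its origin and 32 mm above the bench; axis along jig y
- jig_hole (a point): centre of the mouth of the round vertical 13 mm hole in the jig's front block, which goes right through; 82 mm along jig -x from its origin, 32 mm above the bench (the plane in which lid and base meet)
- lid (a joint): opening angle of the lid, rad: 0 shut and level, grows as it opens up and away towards jig +x, 1.57 upright. A stiff hinge (0.25 N m) lets it stay where it is left. A spring pad under it meets the cell at about 0.08 rad; pressing it fully shut takes about 10 N at the hole, holding it shut 4 to 7 N; let go, it springs back up to about 0.05
- lid_hole (a point): centre of the upper mouth of the 13 mm hole in the lid, 160 mm from the hinge axis; 8 mm right above jig_hole when shut, within 1 mm of it sideways below 0.1 rad. The lid is a grey plate 8 mm thick, 110 mm wide (jig y), reaching 174 mm from the hinge axis; its underside passes through the hinge axis
- collar (a joint): angle of the lock collar, rad, growing clockwise seen from above: starts near 0 (white mark), pointer at the red locked mark at 1.2 (to within 0.15 counts as locked); it can be turned past the mark, stops at 1.5, and stays where it is left (friction 0.03 N m)
- collar_grip (a point): centre of the collar's black grip bar, on the vertical collar axis, 36 mm above the bench. The bar is 40 mm long along this frame's own x, 12 mm thick along its y, and spans 25 to 51 mm above the bench; the red pointer is at its -x end. The frame turns with the collar. Under the bar a round skirt, 42 mm across, top 25 mm above the bench
- locked_mark (a point): the red locked mark on the jig's ear, 29 mm from the collar axis towards jig -x
- pin_grip (a point): centre of the locking pin's orange handle, a flat-sided block 26 mm along this frame's x, 16 mm along its y, 44 mm high; z up. 22 mm below this point is the top of the flange (36 mm across, 6 mm thick), below that a steel shank 10 mm thick, 30 mm long, with tapered end. 0.09 kg; stands upright in its holder at the start, flange on the holder's top
- pin_tip (a point): lower end of the pin's shank, on its axis, 58 mm below pin_grip
- holder_top (a point): centre of the top of the pin holder, a grey block 64 x 64 x 36 mm fixed to the bench, on a black foot 78 x 78 mm; this point is 36 mm above the bench
- cell: white flat pouch cell 120 x 150 x 9 mm lying in the jig's nest under the lid; origin at the middle of its underside; stays there
- std_resistor: black resistor block 46 x 66 x 48 mm with two posts; bystander; origin at the middle of its underside
- weight: brass-coloured calibration weight, 27 mm across, 42 mm high; bystander; origin at the middle of its underside
- clip: black binder clip 36 x 32 x 56 mm; bystander; origin at the middle of its underside
- probe_stand: grey probe stand on a brown base 20 mm high, fixed to the bench; an obstacle: its column and arm reach 300 mm up within about 0.08 m of this origin (middle of its underside), the low base 0.16 m towards the robot. Right of the jig, and a way must be found round or over it. Behind the jig stands a bench meter, 120 mm high, its front 0.71 m ahead of the robot
Things that resemble listed ones, but are neither listed nor needed, are in the scene too. Of the things that look like the part that bears pin_grip, the smallest one is meant.

How it is judged:
On the way, in this order (a step that is already met when the one before it is completed fails the run):
1. the lock collar is turned to its locked mark (value of joint collar between 1.05 and 1.35 rad), for 0.2 s.
2. the lid is swung down onto the cell (value of joint lid below 0.13 rad), for 0.2 s.
3. the pin is through the lid's hole and in the base's hole (horizontal distance between pin_tip and jig_hole below 0.004 m and z of pin_tip in the frame of jig_hole below -0.008 m and value of joint lid below 0.13 rad), for 0.1 s.
At the end, for the whole second after the job is handed in: Collar within 0.15 rad of the locked mark; pin in the aligned holes (tip within 4 mm of the hole's axis, 8 mm or more below the base's mouth, upright within 0.12 rad), still gripped, at rest, pressing the lid with over 3 N; lid fully shut (under 0.02 rad) (all of step 1 and horizontal distance between pin_tip and jig_hole below 0.004 m and z of pin_tip in the frame of jig_hole below -0.008 m and value of joint lid below 0.02 rad and contact force between pin and lid above 3 N and contact force between the fingers and pin above 1 N and angle between pin_grip's own z axis and vertical below 0.12 rad and linear speed of pin below 0.05 m/s); the arm keeps its last pose, push and grip.
It fails at once if a bystander is pushed more than 25 mm (distance of any of std_resistor, weight, clip from where it was at the start of the episode above 0.025 m).
It fails at once if the cell leaves its nest (distance of cell from where it was at the start of the episode above 0.02 m).
It also fails if it takes over 72 s, if anything falls off the work surface, if the arm or the gripper's body presses on something with over 40 N, if the wrist force passes 120 N, or if a joint passes its speed limit or range.

ROBOT

A 7-joint arm with a two-finger parallel gripper is mounted at the origin on a cart in front of the work surface, level with it; the furniture and walls round the work are solid. World frame = base frame: x ahead of the robot, y to its left, z up, the work surface at z = 0. Lengths are in m, angles in rad, forces in N, time in s.
With the tool pointing down it reaches from about 0.4 to 0.85 m from the base axis. Payload 10.4 kg.
Tool frame: the origin (TCP) lies at the very end of the fingers, on their centre line; the grasp point (between the pads) lies 19 mm behind it; x points along the fingers, y is the direction in which the jaws open and shut, and the axes are right-handed (so a half turn about x gives the same grasp; the last joint's range is limited). The gripper opens to 85 mm and grips with 20 to 120 N. Pads are 22 mm wide; open, the fingers measure 114 mm over their backs; the gripper's body (76 mm by 85 mm) begins 54 mm behind the grasp point. The pads swing forward as they close: fully open they stand 13 mm farther back than shut.
Start: joints at [-0.023, 0.332, -0.065, 1.46, 0.022, 1.35, -0.088], TCP at [0.625, 0, 0.231] pointing down, gripper open.
Joint ranges: [-2.6, 2.6], [-0.5, 2.12], [-1.47, 1.34], [0.16, 2.42], [-1.27, 4.41], [0.06, 2.06], [-2.6, 2.6]. Speed limits (rad/s): [2.22, 2.22, 2.79, 2.79, 3.14, 3.14, 3.14].

INTERFACE

Orientations are given as a unit quaternion [x, y, z, w].
In Python, from workcell import monitor, camera, ticket, regions_of gives the robot as it stands.
- The arm moves only by the tool step_arm, never from a script. Its argument "increments" is a list of rows, each a list of 5 numbers: the finger opening in m, from 0 to 0.0854, then the shift along the world's x, y, z in m, then the turn about the world's z in rad. A call has 1 to 12 rows; each row shifts and turns the commanded pose from where the row before left it; what a row does not reach is not made up. A row lasts 1/12 s, in which the tool goes at most 41.7 mm and 7.16 degrees, less where a joint would pass 70% of its speed; a pose out of reach is approached as far as the arm can. A call with a gripper value outside its range is refused whole. The fingers move at their own pace and stop on an object; "force" is the grip in N (left out, the last holds). Time passes only in rows, so rows that do not move let the fingers close. It gives the time, the measured TCP pose, the force and the opening at its end, in the units of the state.
- monitor.get_obs(): the state, without advancing time (a new reading comes with each control period).
- camera(name): name is "scene" or "side" or "wrist"; returns a dict with "color" (400x640x3 uint8, red, green, blue), "range_z" (400x640 float32, m along the optical axis (not along the pixel's ray), 0 where there is no reading), "fx", "fy", "cx", "cy" (pixels), "cam_to_world" (4x4, takes a point from camera to world coordinates). Camera axes: x right, y up, looking along -z (the intrinsics and any distortion apply to the point x, -y, -z); pixel columns grow to the right and rows downward; lengths in m; the calibration is good to about 2 mm. The wrist camera is an equidistant fisheye: a pixel r from the principal point sees the ray r / f radians off the axis. A picture is of the moment at which its call begins.
- ticket.hand_in(): hands the job in, once; it reports no verdict.
Trained networks look in a picture, given as the dict that the camera call returned (one of the last four; its "shot" number tells which), for a name from the list of things; names that differ only in an ending like _2 or _b are one class to them, and where a whole thing is asked for, a point or a joint stands for the part that bears it (a point fixed in the world has none). Each returns a list of dicts, best first, with "p" (0 to 1); they miss things now and then, are a little off and sometimes report something else, mostly with a low value. They report only what shows in the picture. A call takes as long as a camera call. They do not tell look-alikes from the thing itself.
- regions_of(picture, query): "region" (400x640 bool, what is visible of it) and "centre" ([row, column] in pixels, amid what is visible of it).
The state is a dict: "clock": time; "joint_pos": joint angles; "joint_velocities": joint speeds; "tau": joint torques, N m; "position": TCP position; "ee_rot": TCP orientation; "ft_force": force on the tool from outside, world axes, zero at the start; "torque": the same for the moment, N m; "grip_width": opening from 0.0 (shut) to 1.0 (fully open).
Only numpy, scipy, OpenCV 4.12 (cv2) and the standard library are available. Lean on these libraries where they do the work, as an engineer would, in place of code of your own. Each camera call takes 0.05 s, during which the arm holds its last target. There are 200 camera calls.

## Working session

There is one attempt and no reset: what is moved stays moved. The work goes in short steps, Python scripts to look and compute and a tool call to move; the robot and the scene stay as the last step left them, time stands still between calls to the robot, and variables do not carry over. Pictures are saved under pics/ and viewed, about 8 in all and at most 12, crops included, and the job is handed in when it is done.

Besides the shell and the picture viewer there is one more tool, called after "Request:" as name(argument=value, ...), one argument or row to a line, values as JSON. step_arm: Moves the arm, as the interface text tells. Its arguments: {"type":"object","properties":{"increments":{"type":"array"},"force":{"type":"number"}},"required":["increments"]}

```bash
mkdir -p pics; cat > h.py <<'E'
import numpy as np, cv2
from workcell import monitor, camera, ticket, regions_of
def pts(c, wrist=False):
    """world coordinates of each pixel (400x640x3), nan where no range"""
    v,u=np.mgrid[0:400,0:640].astype(float); z=c["range_z"].astype(float).copy(); z[z==0]=np.nan
    a=(u-c["cx"])/c["fx"]; b=(v-c["cy"])/c["fy"]
    if wrist:
        r=np.hypot(a,b)+1e-9; k=np.tan(np.minimum(r,1.5))/r; a=a*k; b=b*k
    P=np.stack([a*z,-b*z,-z,np.ones_like(z)],-1)
    return (P@np.asarray(c["cam_to_world"]).T)[...,:3]
def save(c,n): cv2.imwrite("pics/"+n,c["color"][:,:,::-1])
E
python3 - <<'E'
from h import *
o=monitor.get_obs(); print({k:np.round(v,3) for k,v in o.items()})
for n in("scene","side"):
    c=camera(n); save(c,n+"0.png"); P=pts(c)
    np.savez(n+"0.npz",P=P,**{k:v for k,v in c.items()})
    print(n,c["fx"],np.round(c["cam_to_world"],3).tolist())
    for q in ["jig","lid","collar_grip","locked_mark","pin_grip","holder_top","cell","std_resistor","weight","clip","probe_stand"]:
        try: R=regions_of(c,q)
        except Exception as e: print(q,e); continue
        for r in R[:4]:
            m=r["region"]; p=P[m]; p=p[~np.isnan(p[:,0])]
            if len(p): print(q,round(r["p"],2),np.round(r["centre"]),m.sum(),np.round(np.median(p,0),3),np.round(np.percentile(p,2,0),3),np.round(np.percentile(p,98,0),3))
E
```

```text
{'clock': np.float64(0.0), 'joint_pos': array([-0.023,  0.333, -0.065,  1.461,  0.022,  1.35 , -0.088]), 'joint_velocities': array([-0.   ,  0.001, -0.   , -0.001, -0.001, -0.   , -0.001]), 'tau': array([ 0.0000e+00, -6.2545e+01,  5.0000e-02, -3.9161e+01,  1.6000e-02,
        1.0000e-02, -0.0000e+00]), 'position': array([ 0.625, -0.   ,  0.231]), 'ee_rot': array([-0.5, -0.5,  0.5, -0.5]), 'ft_force': array([0.448, 0.831, 0.407]), 'torque': array([ 0.006, -0.038,  0.009]), 'grip_width': np.float64(0.994)}
scene 483.9828028700659 [[0.7, 0.356, -0.62, -0.456], [-0.714, 0.331, -0.616, -0.97], [-0.014, 0.874, 0.486, 0.834], [0.0, 0.0, 0.0, 1.0]]
jig 0.97 [187. 291.] 2315 [0.587 0.149 0.029] [ 0.423  0.02  -0.002] [0.615 0.256 0.199]
lid 0.59 [166. 295.] 1102 [0.599 0.17  0.125] [0.58  0.123 0.027] [0.614 0.234 0.202]
lid 0.26 [252. 404.] 212 [ 0.491 -0.38   0.058] [ 0.481 -0.393  0.031] [ 0.511 -0.359  0.084]
collar_grip 0.68 [252. 406.] 202 [ 0.491 -0.38   0.06 ] [ 0.481 -0.392  0.036] [ 0.507 -0.364  0.084]
collar_grip 0.57 [213. 292.] 126 [0.464 0.041 0.022] [0.451 0.03  0.007] [0.491 
[... 1612 characters left out ...]
2 -0.458  0.013] [ 0.419 -0.419  0.108]
pin_grip 0.61 [160. 348.] 57 [ 0.497 -0.365  0.061] [ 0.486 -0.374  0.037] [ 0.51  -0.355  0.087]
pin_grip 0.56 [147. 314.] 109 [ 0.65  -0.372  0.088] [ 0.58  -0.535  0.011] [ 0.724 -0.198  0.159]
holder_top 0.56 [170. 345.] 216 [ 0.491 -0.349  0.024] [ 0.464 -0.399  0.003] [ 0.537 -0.332  0.041]
cell 0.91 [235. 293.] 901 [0.524 0.187 0.021] [0.468 0.107 0.015] [0.584 0.249 0.025]
std_resistor 0.73 [279. 263.] 386 [0.512 0.439 0.029] [0.49  0.4   0.006] [0.541 0.461 0.044]
weight 0.63 [194. 365.] 67 [ 0.373 -0.17   0.027] [ 0.363 -0.183  0.004] [ 0.387 -0.157  0.043]
clip 0.24 [221. 279.] 1929 [0.583 0.192 0.028] [0.426 0.038 0.005] [0.608 0.267 0.205]
```

```bash
python3 - <<'E'
import cv2,numpy as np
a=cv2.imread("pics/scene0.png");b=cv2.imread("pics/side0.png")
cv2.imwrite("pics/cmp0.png",np.hstack([cv2.resize(a[120:320,180:480],(800,533))])[:533])
c=cv2.resize(b[120:320,200:440],(720,600),interpolation=cv2.INTER_CUBIC);cv2.imwrite("pics/cmp1.png",c)
E
```

```text
(no output)
```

View pics/cmp0.png

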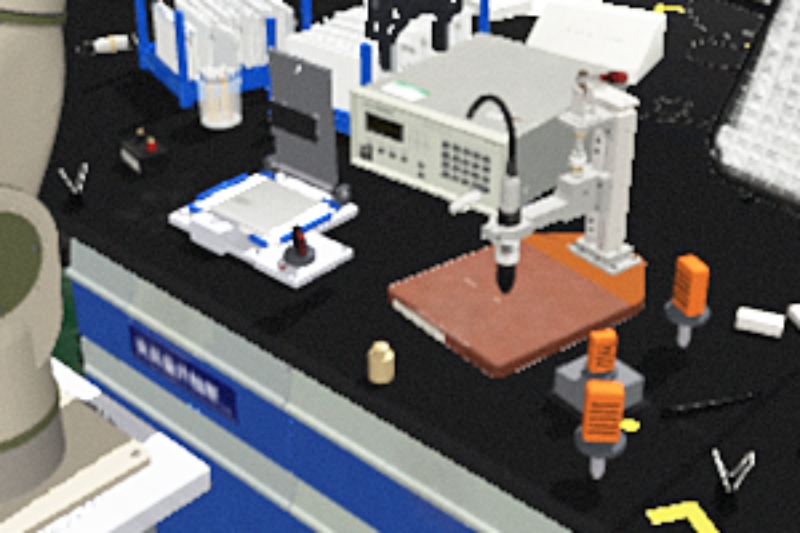

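View pics/cmp1.png

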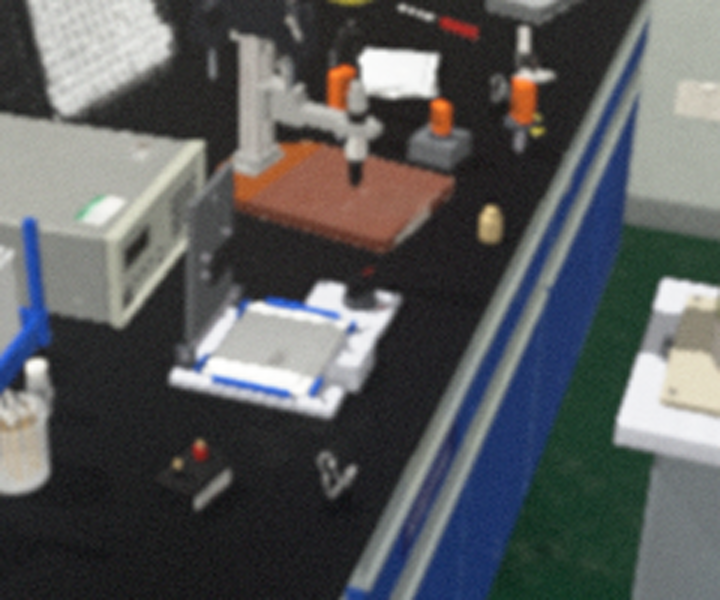

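The scene shows the jig at crop pixels (260,215), with the lid upright and the collar with its red pointer at (298,248). There are three orange-handled pins: the small one in the grey holder at crop (602,350), one at (603,412) and one at (690,285). The two free-standing ones are clearly larger, so the pin meant is the one in the holder. Next I'll look at the jig from above.

Request:
step_arm(
  increments=[
    [0.0854,-0.03,0.01,0.02,0],
    [0.0854,-0.03,0.01,0.02,0],
    [0.0854,-0.03,0.01,0.02,0],
    [0.0854,-0.03,0.01,0.01,0],
    [0.0854,-0.03,0.01,0,0],
    [0.0854,0,0,0,0],
    [0.0854,0,0,0,0],
  ],
)

```text
clock: 1.78
position: [0.4743, 0.0505, 0.3022]
ee_rot: [0.5, 0.5, -0.499, 0.501]
ft_force: [0.8, -0.1, 0.4]
grip_width: 0.997
```

```bash
python3 - <<'E'
from h import *
c=camera("wrist"); save(c,"w1.png"); P=pts(c,True); np.savez("w1.npz",P=P,color=c["color"])
print(c["fx"],c["cx"],c["cy"],np.round(c["cam_to_world"],3).tolist(), monitor.get_obs()["position"])
for q in ["jig","lid","collar_grip","locked_mark","cell"]:
    for r in regions_of(c,q)[:2]:
        m=r["region"]; p=P[m]; p=p[~np.isnan(p[:,0])]
        if len(p): print(q,round(r["p"],2),np.round(r["centre"]),m.sum(),np.round(np.median(p,0),3),np.round(np.percentile(p,2,0),3),np.round(np.percentile(p,98,0),3))
E
```

```text
309.70691628693146 323.02670780639306 200.46804384470013 [[1.0, 0.0, -0.003, 0.473], [0.001, 0.95, 0.311, 0.131], [0.003, -0.311, 0.95, 0.446], [0.0, 0.0, 0.0, 1.0]] [0.4750795  0.04991162 0.30178842]
jig 0.74 [296. 266.] 304 [ 0.377 -0.171  0.031] [ 0.364 -0.184  0.003] [ 0.388 -0.165  0.044]
jig 0.68 [ 80. 406.] 16719 [0.582 0.158 0.032] [0.432 0.027 0.012] [0.604 0.26  0.208]
collar_grip 0.66 [160. 319.] 728 [0.472 0.055 0.027] [0.455 0.036 0.021] [0.491 0.072 0.053]
collar_grip 0.63 [ 80. 407.] 16422 [0.582 0.158 0.033] [0.433 0.027 0.012] [0.604 0.259 0.208]
locked_mark 0.68 [ 80. 405.] 16574 [0.582 0.158 0.032] [0.433 0.027 0.012] [0.604 0.259 0.208]
cell 0.85 [ 72. 361.] 8983 [0.524 0.177 0.022] [0.469 0.107 0.017] [0.582 0.25  0.024]
```

View pics/w1.png

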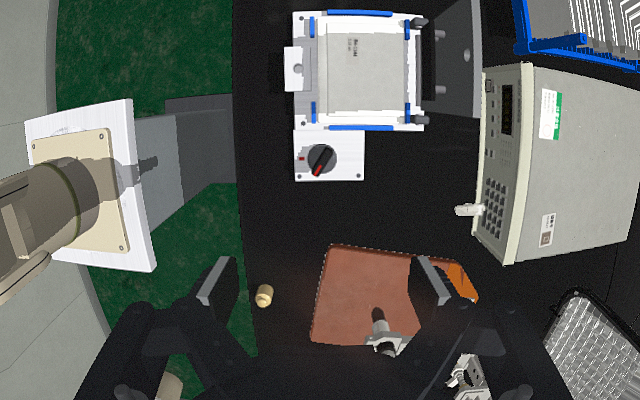

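The jig seen from above: collar bar at about px (321,160), its red pointer end at (317,170), the red mark at (301,158), the front block hole at (298,69). The lid stands upright at x px 450-480.

```bash
python3 - <<'E'
from h import *
d=np.load("w1.npz");P=d["P"];C=d["color"].astype(int)
def rect(m,name):
    q=P[m]; q=q[~np.isnan(q[:,0])]; r=cv2.minAreaRect(q[:,:2].astype(np.float32)); print(name,len(q),np.round(r[0],4),np.round(r[1],4),round(r[2],1),np.round(np.median(q,0),4))
x,y,z=P[...,0],P[...,1],P[...,2]
near=np.hypot(x-.472,y-.055)<.03
rect(near&(z>.042),"bar top"); rect(near&(z>.02)&(z<.03)&(C.max(-1)<110),"skirt")
red=(C[...,0]>150)&(C[...,1]<80)&(C[...,2]<80)&(np.hypot(x-.472,y-.055)<.05)
n,l,s,ce=cv2.connectedComponentsWithStats(red.astype(np.uint8))
for i in range(1,n): print("red",ce[i],s[i,4],np.nanmedian(P[l==i],0))
rect((x>.40)&(x<.64)&(y>.02)&(y<.29)&(z>.006)&(z<.0155),"plate")
rect((x>.42)&(x<.65)&(y>.09)&(y<.27)&(z>.07),"lid")
rect((x>.38)&(x<.46)&(y>.12)&(y<.23)&(z>.022)&(z<.04),"front block")
rect((x>.44)&(x<.6)&(y>.09)&(y<.27)&(z>.019)&(z<.026),"cell")
# hole in block: non-white inside block
sub=C[50:90,283:315].min(-1); 
cv2.imwrite("pics/blk.png",cv2.resize(d["color"][40:100,275:335,::-1],(480,480),interpolation=cv2.INTER_NEAREST))
g=sub<np.median(sub)-40; yy,xx=np.where(g); print(len(yy))
n,l,s,ce=cv2.connectedComponentsWithStats(g.astype(np.uint8))
for i in range(1,n):
    if s[i,4]>5: print(ce[i]+[283,50],s[i],np.nanmedian(P[50:90,283:315][l==i],0))
E
```

```text
bar top 11321 [0.4714 0.0632] [0.0505 0.0394] 36.2 [0.4718 0.0626 0.3919]
skirt 331 [0.4722 0.0539] [0.0376 0.0388] 3.0 [0.4677 0.0561 0.0259]
red [317.15384615 170.15384615] 26 [0.46668154 0.04327212 0.05289067]
plate 6338 [0.5247 0.143 ] [0.1869 0.2442] 0.5 [0.4801 0.1018 0.0133]
lid 6236 [0.5931 0.1798] [0.0239 0.1108] 1.0 [0.5977 0.1768 0.1647]
front block 1153 [0.4415 0.1751] [0.1097 0.0366] 90.0 [0.4406 0.1774 0.0332]
cell 8721 [0.5208 0.1784] [0.1569 0.171 ] 0.2 [0.5282 0.1775 0.0222]
99
[283.25925926  72.87037037] [ 0  0  2 40 54] [0.41816755 0.16882811 0.00115656]
[310.   56.5] [27  0  1 14 14] [0.45709475 0.19397535 0.02231528]
[296.95  65.65] [11 14  9  7 20] [0.43909225 0.1821996  0.02179873]
```

Request:
step_arm(
  increments=[
    [0.04,-0.001,0.001,-0.03,-0.1],
    [0.04,-0.001,0.001,-0.03,-0.1],
    [0.04,-0.001,0.001,-0.03,-0.1],
    [0.04,0,0.001,-0.03,-0.07],
    [0.04,0,0,-0.03,0],
    [0.04,0,0,-0.03,0],
    [0.04,0,0,-0.03,0],
    [0.04,0,0,-0.02,0],
    [0.04,0,0,-0.02,0],
    [0.04,0,0,-0.01,0],
    [0.04,0,0,0,0],
    [0.04,0,0,0,0],
  ],
)

```text
clock: 3.08
position: [0.4722, 0.054, 0.0415]
ee_rot: [-0.583, -0.4, 0.584, -0.399]
ft_force: [-0.1, -0.3, 0.4]
grip_width: 0.469
```

```bash
python3 - <<'E'
from h import *
c=camera("wrist"); P=pts(c,True); np.savez("w2.npz",P=P,color=c["color"])
C=c["color"].astype(int);x,y,z=P[...,0],P[...,1],P[...,2]
near=np.hypot(x-.472,y-.055)<.026
m=near&(z>.044)&(z<.058); q=P[m]; r=cv2.minAreaRect(q[:,:2].astype(np.float32)); print(len(q),r,np.median(q,0))
red=(C[...,0]>120)&(C[...,1]<70)&(C[...,2]<70)&(np.hypot(x-.472,y-.055)<.05)
n,l,s,ce=cv2.connectedComponentsWithStats(red.astype(np.uint8))
for i in range(1,n):
    if s[i,4]>5: print("red",ce[i],s[i,4],np.nanmedian(P[l==i],0))
cv2.imwrite("pics/w2.png",cv2.resize(c["color"][:,120:520,::-1],(600,600)))
E
```

```text
2160 ((0.4734143316745758, 0.05329492688179016), (0.03832819312810898, 0.04866581782698631), 87.05269622802734) [0.47376431 0.05636843 0.05194475]
red [285.77777778 253.72222222] 18 [0.44610098 0.05204479 0.01395311]
red [323.72 280.32] 25 [0.4700433  0.04889512 0.05285822]
red [320.86956522 288.39130435] 23 [0.46695368 0.0441353  0.05284589]
red [321.18181818 297.45454545] 11 [0.46496033 0.03964712 0.05339695]
```

View pics/w2.png

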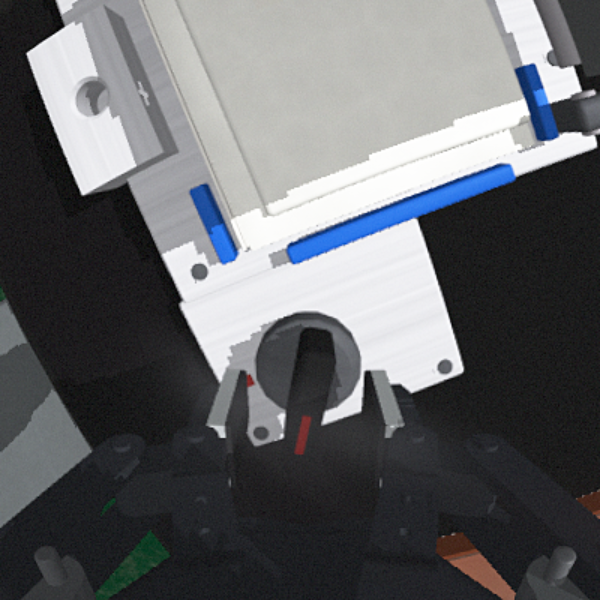

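The fingers straddle the bar: pointer at crop (303,435), red mark at (249,380). The bar is turned about 0.12 rad further than the jaws, so I'll correct the turn, go down and grip.

Request:
step_arm(
  increments=[
    [0.04,0.001,0,-0.006,-0.06],
    [0.04,0,0,-0.006,-0.06],
    [0.04,0,0,0,0],
    [0,0,0,0,0],
    [0,0,0,0,0],
    [0,0,0,0,0],
    [0,0,0,0,0],
    [0,0,0,0,0],
    [0,0,0,0,0],
    [0,0,0,0,0],
  ],
  force=30,
)

```text
clock: 3.97
position: [0.4737, 0.0542, 0.0303]
ee_rot: [0.607, 0.364, -0.606, 0.364]
ft_force: [-2.0, -0.7, 6.6]
grip_width: 0.133
```

Request:
step_arm(
  increments=[
    [0,0,0,0.002,-0.05],
    [0,0,0,0,-0.1],
    [0,0,0,0,-0.1],
    [0,0,0,0,-0.1],
    [0,0,0,0,-0.1],
    [0,0,0,0,-0.1],
    [0,0,0,0,-0.1],
    [0,0,0,0,-0.1],
    [0,0,0,0,-0.1],
    [0,0,0,0,-0.1],
    [0,0,0,0,-0.1],
    [0,0,0,0,-0.03],
  ],
)

```text
clock: 4.97
position: [0.4743, 0.0528, 0.0308]
ee_rot: [0.708, -0.002, -0.706, -0.001]
ft_force: [12.6, -4.5, -20.1]
grip_width: 0.13
```

Request:
step_arm(
  increments=[
    [0,0,0,0,0],
    [0,0,0,0,0],
    [0,0,0,0,0],
    [0,0,0,0,0],
  ],
)

```text
clock: 5.3
position: [0.4743, 0.0528, 0.0308]
ee_rot: [0.708, -0.0, -0.706, 0.001]
ft_force: [13.0, -3.8, -19.8]
grip_width: 0.13
```

Request:
step_arm(
  increments=[
    [0.04,0,0,0,0],
    [0.04,0,0,0,0],
    [0.04,0,0,0,0],
    [0.04,0,0,0,0],
    [0.04,0,0,0.02,0],
    [0.04,0,0,0.03,0],
    [0.04,0,0,0.03,0],
    [0.04,0,0,0.03,0],
    [0.04,0,0,0.03,0],
    [0.04,0,0,0,0],
    [0.04,0,0,0,0],
  ],
)

```text
clock: 6.22
position: [0.474, 0.0543, 0.1731]
ee_rot: [0.708, 0.001, -0.706, 0.0]
ft_force: [0.6, -0.4, -0.6]
grip_width: 0.469
```

```bash
python3 - <<'E'
from h import *
c=camera("wrist"); P=pts(c,True); np.savez("w3.npz",P=P,color=c["color"]); print(np.round(c["cam_to_world"],3).tolist())
C=c["color"].astype(int);x,y,z=P[...,0],P[...,1],P[...,2]
red=(C[...,0]>120)&(C[...,1]<70)&(C[...,2]<70)&(np.hypot(x-.472,y-.055)<.05)
n,l,s,ce=cv2.connectedComponentsWithStats(red.astype(np.uint8))
for i in range(1,n):
    if s[i,4]>5: print("red",ce[i],s[i,4],np.nanmedian(P[l==i],0))
cv2.imwrite("pics/w3.png",c["color"][:,:,::-1])
E
```

```text
[[0.0, 0.952, 0.307, 0.553], [-1.0, 0.001, -0.0, 0.055], [-0.001, -0.307, 0.952, 0.317], [0.0, 0.0, 0.0, 1.0]]
red [325.04081633 206.36734694] 49 [0.46178906 0.05288226 0.05300951]
```

View pics/w3.png

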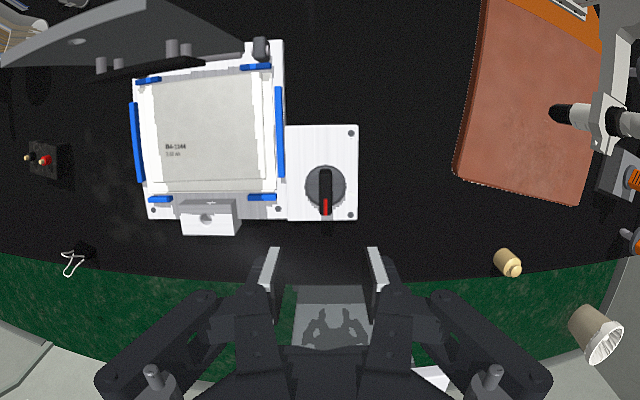

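The bar's pointer (325,206) now faces the red mark towards jig -x, so the collar is locked. Next I'll fit the lid plane and the hinge for the push.

```bash
python3 - <<'E'
from h import *
for f in("w1.npz","w3.npz","scene0.npz"):
    P=np.load(f)["P"];x,y,z=P[...,0],P[...,1],P[...,2]
    m=(x>.55)&(x<.66)&(y>.13)&(y<.225)&(z>.07)&(z<.195)
    q=P[m]; b,a=np.polyfit(q[:,2],q[:,0],1)
    for _ in range(6):
        e=q[:,0]-a-b*q[:,2]; k=abs(e)<.004; b,a=np.polyfit(q[k,2],q[k,0],1)
    print(f,k.sum(),"x at hinge z.032",a+b*.032,"slope",b, "top z", np.percentile(P[(x>.56)&(x<.66)&(y>.13)&(y<.225)][:,2],99.5))
h=np.array([.601,.032]);r=.135
prev=None
for t in np.r_[1.57:.06:20j]:
    c=h+r*np.array([-np.cos(t),np.sin(t)])+.008*np.array([np.sin(t),np.cos(t)])+[.011,0]
    print(round(t,2),np.round(c,4),"" if prev is None else np.round(c-prev,3)); prev=c
E
```

```text
w1.npz 2957 x at hinge z.032 0.6032100450193899 slope -0.03939975669555584 top z 0.20856394096207123
w3.npz 4831 x at hinge z.032 0.6029183206037299 slope -0.03699190618237692 top z 0.20867468031372455
scene0.npz 392 x at hinge z.032 0.6023897923262773 slope -0.03576378733168269 top z 0.2041647197861379
1.57 [0.6199 0.167 ] 
1.49 [0.6091 0.1672] [-0.011  0.   ]
1.41 [0.5984 0.1666] [-0.011 -0.001]
1.33 [0.5878 0.1651] [-0.011 -0.002]
1.25 [0.5773 0.1627] [-0.01  -0.002]
1.17 [0.567  0.1595] [-0.01  -0.003]
1.09 [0.557  0.1556] [-0.01  -0.004]
1.01 [0.5474 0.1508] [-0.01  -0.005]
0.93 [0.5382 0.1453] [-0.009 -0.006]
0.85 [0.5294 0.1391] [-0.009 -0.006]
0.78 [0.5212 0.1322] [-0.008 -0.007]
0.7 [0.5135 0.1247] [-0.008 -0.008]
0.62 [0.5065 0.1166] [-0.007 -0.008]
0.54 [0.5001 0.1079] [-0.006 -0.009]
0.46 [0.4944 0.0988] [-0.006 -0.009]
0.38 [0.4895 0.0892] [-0.005 -0.01 ]
0.3 [0.4853 0.0793] [-0.004 -0.01 ]
0.22 [0.482  0.0691] [-0.003 -0.01 ]
0.14 [0.4794 0.0587] [-0.003 -0.01 ]
0.06 [0.4777 0.0481] [-0.002 -0.011]
```

Request:
step_arm(
  increments=[
    [0,0,0,0.04,0],
    [0,0,0,0.04,0],
    [0,0,0,0.04,0],
    [0,0.03,0.021,0,0],
    [0,0.03,0.021,0,0],
    [0,0.03,0.021,0,0],
    [0,0.03,0.021,0,0],
    [0,0.03,0.02,0,0],
    [0,0.03,0.02,0,0],
    [0,0,0,0,0],
    [0,0,0,-0.02,0],
    [0,0,0,-0.03,0],
  ],
)

```text
clock: 7.27
position: [0.6542, 0.1788, 0.2409]
ee_rot: [0.708, 0.001, -0.707, 0.0]
ft_force: [1.2, -0.0, -0.5]
grip_width: -0.0
```

Request:
step_arm(
  increments=[
    [0,0,0,-0.03,0],
    [0,0,0,-0.03,0],
    [0,0,0,-0.016,0],
    [0,0,0,0,0],
  ],
)

```text
clock: 7.6
position: [0.65, 0.1772, 0.1587]
ee_rot: [-0.704, 0.001, 0.71, -0.002]
ft_force: [-0.7, 0.1, 0.6]
grip_width: -0.001
```

Request:
step_arm(
  increments=[
    [0,-0.014,0,0.005,0],
    [0,-0.014,0,0.003,0],
    [0,-0.011,0,0,0],
    [0,-0.011,0,-0.001,0],
    [0,-0.011,0,-0.002,0],
    [0,-0.01,0,-0.002,0],
    [0,-0.01,0,-0.003,0],
    [0,-0.01,0,-0.004,0],
    [0,-0.01,0,-0.005,0],
    [0,-0.009,0,-0.006,0],
    [0,-0.009,0,-0.006,0],
    [0,-0.008,0,-0.007,0],
  ],
)

```text
clock: 8.6
position: [0.5261, 0.1782, 0.1382]
ee_rot: [0.708, 0.0, -0.707, 0.0]
ft_force: [1.5, -0.2, 1.2]
grip_width: -0.001
```

Request:
step_arm(
  increments=[
    [0,-0.008,0,-0.007,0],
    [0,-0.008,0,-0.008,0],
    [0,-0.007,0,-0.008,0],
    [0,-0.006,0,-0.009,0],
    [0,-0.006,0,-0.009,0],
    [0,-0.005,0,-0.01,0],
    [0,-0.004,0,-0.01,0],
    [0,-0.003,0,-0.01,0],
    [0,-0.003,0,-0.01,0],
    [0,0,0,-0.008,0],
    [0,0,0,0,0],
    [0,0,0,0,0],
  ],
)

```text
clock: 9.6
position: [0.476, 0.178, 0.048]
ee_rot: [-0.707, -0.0, 0.707, -0.0]
ft_force: [-1.2, -0.6, 0.1]
grip_width: -0.0
```

Request:
step_arm(
  increments=[
    [0,0,0,-0.003,0],
    [0,0,0,-0.002,0],
    [0,0,0,0,0],
    [0,0,0,0,0],
    [0,0,0,0,0],
  ],
)

```text
clock: 10.02
position: [0.4764, 0.1781, 0.0437]
ee_rot: [0.707, 0.0, -0.707, 0.0]
ft_force: [-2.1, 0.0, 4.1]
grip_width: 0.006
```

```bash
python3 - <<'E'
from h import *
c=camera("wrist"); P=pts(c,True); np.savez("w4.npz",P=P,color=c["color"])
x,y,z=P[...,0],P[...,1],P[...,2]
m=(y>.13)&(y<.225)&(x>.50)&(x<.59)&(z<.2); q=P[m]
if len(q)>50: print(len(q),np.polyfit(q[:,0],q[:,2],1), np.median(q,0))
cv2.imwrite("pics/w4.png",c["color"][:,:,::-1])
E
```

```text
36372 [-0.02917723  0.05912342] [0.54624433 0.1779562  0.04300711]
```

View pics/w4.png

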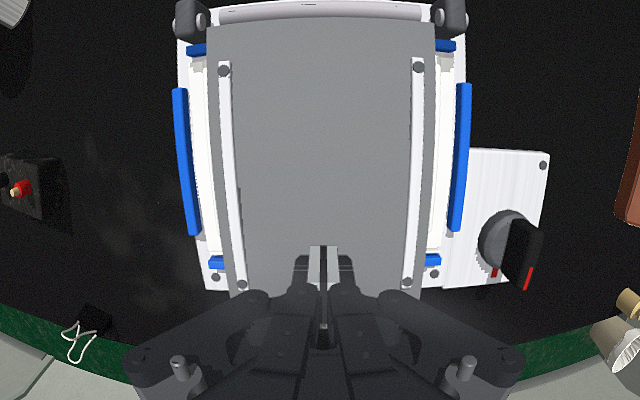

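The lid is down (slope about 0.03 rad, grey plate flat across the jig). Next I'll rise, measure the lid's hole from two wrist places, and check the corridor past the probe stand.

Request:
step_arm(
  increments=[
    [0,0,0,0.02,0],
    [0,0,0,0.03,0],
    [0,0,0,0.03,0],
    [0,0,0,0.03,0],
    [0,0,0,0.03,0],
    [0,0,0,0.03,0],
    [0,0,0,0,0],
    [0,0,0,0,0],
    [0,0,0,0,0],
  ],
)

```text
clock: 10.82
position: [0.4758, 0.1778, 0.2126]
ee_rot: [-0.707, -0.0, 0.707, -0.0]
ft_force: [0.5, 0.6, -0.4]
grip_width: -0.0
```

```bash
cat >> h.py <<'E'
def hit(c,u,v,zp):
    """wrist pixel(s) -> world point on plane z=zp"""
    a=(u-c["cx"])/c["fx"]; b=(v-c["cy"])/c["fy"]; r=np.hypot(a,b)+1e-9
    d=np.array([a/r*np.sin(r),-b/r*np.sin(r),-np.cos(r)]); T=np.asarray(c["cam_to_world"]); d=T[:3,:3]@d
    return T[:3,3]+d*(zp-T[2,3])/d[2]
E
cat > hole.py <<'E'
from h import *
import sys
c=camera("wrist"); P=pts(c,True); x,y,z=P[...,0],P[...,1],P[...,2]
G=c["color"].min(-1).astype(int)
m=(y>.13)&(y<.225)&(x>.44)&(x<.59)&(z<.08)&(z>.03); q=P[m]; print("pos",np.round(monitor.get_obs()["position"],4),"lid fit",np.polyfit(q[:,0],q[:,2],1))
# predicted hole pixel: pixel nearest (.443,.179)
i=np.nanargmin(np.where(z>.02,(x-.443)**2+(y-.179)**2,np.nan)); v0,u0=divmod(i,640); print("guess px",v0,u0)
s=22; cv2.imwrite("pics/%s.png"%sys.argv[1],cv2.resize(c["color"][v0-s:v0+s,u0-s:u0+s,::-1],(440,440),interpolation=cv2.INTER_NEAREST))
sub=G[v0-s:v0+s,u0-s:u0+s]; zz=z[v0-s:v0+s,u0-s:u0+s]
print("lid top z",np.nanmedian(zz), "gray",np.percentile(sub,[2,25,50,75,98]))
np.savez(sys.argv[1]+".npz",P=P,color=c["color"],T=c["cam_to_world"],f=[c["fx"],c["cx"],c["cy"]],v0u0=[v0,u0])
E
python3 hole.py h1; python3 - <<'E'
from h import *
for f in("scene0.npz","side0.npz","w1.npz"):
    P=np.load(f)["P"]; q=P.reshape(-1,3); q=q[(q[:,2]>.06)&(q[:,2]<.45)&(q[:,0]>.3)&(q[:,0]<.75)&(q[:,1]>-.5)&(q[:,1]<-.0)]
    for y0 in np.arange(-.5,0,.05):
        k=q[(q[:,1]>=y0)&(q[:,1]<y0+.05)]
        if len(k)>5: print(f,round(y0,2),len(k),"xmin",np.round(np.percentile(k[:,0],3),3),"z",np.round(np.percentile(k[:,2],[3,97]),3))
E
```

```text
pos [0.4755 0.1777 0.2121] lid fit [-0.06127161  0.07867272]
guess px 213 319
lid top z 0.05030523638138246 gray [ 16.   108.25 177.   180.   191.  ]
scene0.npz -0.5 135 xmin 0.388 z [0.062 0.106]
scene0.npz -0.45 186 xmin 0.38 z [0.062 0.106]
scene0.npz -0.4 251 xmin 0.485 z [0.062 0.106]
scene0.npz -0.3 87 xmin 0.649 z [0.067 0.293]
scene0.npz -0.25 1643 xmin 0.55 z [0.07  0.258]
scene0.npz -0.2 195 xmin 0.535 z [0.076 0.261]
scene0.npz -0.15 26 xmin 0.565 z [0.222 0.254]
scene0.npz -0.1 80 xmin 0.717 z [0.064 0.123]
scene0.npz -0.05 1514 xmin 0.556 z [0.074 0.444]
side0.npz -0.45 91 xmin 0.385 z [0.063 0.11 ]
side0.npz -0.4 135 xmin 0.489 z [0.062 0.11 ]
side0.npz -0.3 12 xmin 0.654 z [0.281 0.297]
side0.npz -0.25 539 xmin 0.602 z [0.067 0.28 ]
side0.npz -0.2 392 xmin 0.542 z [0.072 0.253]
side0.npz -0.15 27 xmin 0.568 z [0.229 0.264]
side0.npz -0.1 47 xmin 0.721 z [0.065 0.126]
side0.npz -0.05 249 xmin 0.556 z [0.071 0.426]
w1.npz -0.25 1094 xmin 0.586 z [0.127 0.229]
w1.npz -0.2 1134 xmin 0.538 z [0.068 0.225]
w1.npz -0.1 454 xmin 0.719 z [0.064 0.127]
w1.npz -0.05 1300 xmin 0.717 z [0.063 0.127]
```

View pics/h1.png

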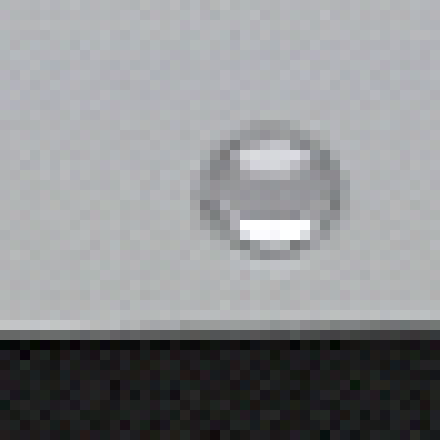

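The hole's rim is centred at crop (270,190), which is pixel (u 323.5, v 209.5). I'll take a second view of it on the way, while turning the tool back.

Request:
step_arm(
  increments=[
    [0,-0.003,-0.008,0.003,0.12],
    [0,-0.003,-0.008,0.003,0.12],
    [0,-0.003,-0.008,0.003,0.12],
    [0,-0.003,-0.008,0.003,0.12],
    [0,-0.003,-0.008,0.003,0.12],
    [0,-0.003,-0.008,0.003,0.12],
    [0,-0.003,-0.008,0.003,0.12],
    [0,-0.003,-0.008,0.003,0.12],
    [0,-0.003,-0.008,0.003,0.12],
    [0,-0.003,-0.008,0.003,0.12],
    [0,-0.003,-0.008,0.003,0.12],
    [0,-0.003,-0.008,0.003,0.12],
  ],
)

```text
clock: 11.87
position: [0.4393, 0.0814, 0.248]
ee_rot: [-0.529, -0.468, 0.531, -0.468]
ft_force: [0.2, -0.4, 0.0]
grip_width: 0.005
```

Request:
step_arm(
  increments=[
    [0,0,0,0,0.12],
    [0,0,0,0,0.01],
    [0,0,0,0,0],
    [0,0,0,0,0],
  ],
)

```text
clock: 12.2
position: [0.4397, 0.0822, 0.2485]
ee_rot: [-0.5, -0.499, 0.501, -0.499]
ft_force: [-0.4, -0.0, 0.1]
grip_width: -0.001
```

```bash
python3 hole.py h2; python3 - <<'E'
from h import *
out=[]
for n in("h1","h2"):
    d=np.load(n+".npz"); f,cx,cy=d["f"]; c=dict(fx=f,fy=f,cx=cx,cy=cy,cam_to_world=d["T"]); v0,u0=d["v0u0"]
    s=22; g=cv2.resize(cv2.cvtColor(d["color"][v0-s:v0+s,u0-s:u0+s],cv2.COLOR_RGB2GRAY),None,fx=8,fy=8,interpolation=cv2.INTER_CUBIC)
    H=cv2.HoughCircles(g,cv2.HOUGH_GRADIENT,1.5,40,param1=80,param2=20,minRadius=28,maxRadius=80)
    if H is None: print(n,"none"); continue
    for k in H[0][:4]:
        u=u0-s+(k[0]+.5)/8-.5; v=v0-s+(k[1]+.5)/8-.5
        print(n,np.round([u,v,k[2]/8],2),[np.round(hit(c,u,v,z),4) for z in(.048,.050)])
d=np.load("h1.npz"); f,cx,cy=d["f"]; c=dict(fx=f,fy=f,cx=cx,cy=cy,cam_to_world=d["T"]); print("by eye h1",hit(c,323.5,209.5,.05))
E
```

```text
pos [0.4398 0.0822 0.2487] lid fit [-0.05838556  0.07719165]
guess px 86 328
lid top z 0.0504140069788202 gray [  6. 146. 149. 152. 174.]
h1 [323.66 210.72   5.79] [array([0.4428, 0.1773, 0.048 ]), array([0.4435, 0.1773, 0.05  ])]
h1 [313.91 216.91   7.18] [array([0.4358, 0.1877, 0.048 ]), array([0.4365, 0.1876, 0.05  ])]
h1 [325.91 218.78   5.28] [array([0.4336, 0.1749, 0.048 ]), array([0.4344, 0.1749, 0.05  ])]
h1 [320.09 216.16   6.93] [array([0.4366, 0.1811, 0.048 ]), array([0.4374, 0.181 , 0.05  ])]
h2 [326.28  89.53   6.2 ] [array([0.4431, 0.1765, 0.048 ]), array([0.443 , 0.1764, 0.05  ])]
h2 [317.47  74.34   9.69] [array([0.4336, 0.1935, 0.048 ]), array([0.4336, 0.1934, 0.05  ])]
h2 [315.22  81.28   7.34] [array([0.4311, 0.1858, 0.048 ]), array([0.4311, 0.1857, 0.05  ])]
h2 [316.53  67.59   8.92] [array([0.4326, 0.2011, 0.048 ]), array([0.4326, 0.2009, 0.05  ])]
by eye h1 [0.44488817 0.17744319 0.05      ]
```

View pics/h2.png

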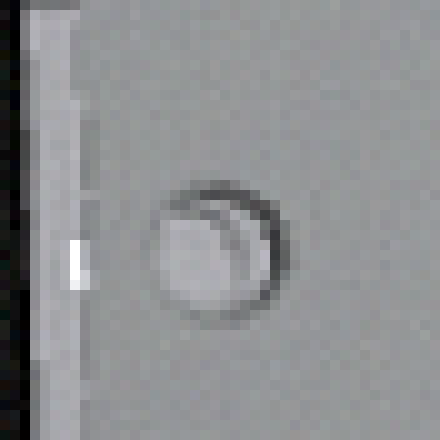

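Both views put the hole at about (0.444, 0.177). Now over to the pin, passing on the robot's side of the probe stand.

Request:
step_arm(
  increments=[
    [0.0854,-0.005,-0.02,0.01,0],
    [0.0854,-0.005,-0.035,0,0],
    [0.0854,0,-0.035,0,0],
    [0.0854,0,-0.035,0,0],
    [0.0854,0,-0.035,0,0],
    [0.0854,0,-0.035,0,0],
    [0.0854,0,-0.035,0,0],
    [0.0854,0,-0.035,0,0],
    [0.0854,0,-0.035,0,0],
    [0.0854,0,-0.035,0,0],
    [0.0854,0.02,-0.035,0,0],
    [0.0854,0.02,-0.01,0,0],
  ],
)

```text
clock: 13.25
position: [0.4687, -0.3037, 0.2595]
ee_rot: [-0.502, -0.497, 0.503, -0.499]
ft_force: [0.2, 0.3, 0.3]
grip_width: 0.999
```

Request:
step_arm(
  increments=[
    [0.0854,0,0,0,0],
    [0.0854,0,0,0,0],
    [0.0854,0,0,0,0],
  ],
)

```text
clock: 13.5
position: [0.4698, -0.2974, 0.2588]
ee_rot: [-0.5, -0.5, 0.5, -0.499]
ft_force: [-0.6, 0.5, -0.1]
grip_width: 0.999
```

```bash
cat > pin.py <<'E'
from h import *
import sys
c=camera("wrist"); P=pts(c,True); x,y,z=P[...,0],P[...,1],P[...,2]; C=c["color"].astype(int); save(c,sys.argv[1]+".png")
np.savez(sys.argv[1]+".npz",P=P,color=c["color"],T=c["cam_to_world"],f=[c["fx"],c["cx"],c["cy"]])
print("pos",np.round(monitor.get_obs()["position"],4))
org=((C[...,0]>120)&(C[...,0]>1.6*C[...,2])&(C[...,0]>1.25*C[...,1])&(z>.03)).astype(np.uint8)
for r in regions_of(c,"pin_grip")[:4]: print("net",round(r["p"],2),np.round(r["centre"]),r["region"].sum())
n,l,s,ce=cv2.connectedComponentsWithStats(org)
for i in range(1,n):
    if s[i,4]<60: continue
    q=P[l==i]; zt=np.nanpercentile(q[:,2],95); t=q[q[:,2]>zt-.006]
    r=cv2.minAreaRect(t[:,:2].astype(np.float32)); print("org",np.round(ce[i]),s[i,4],"ztop",round(zt,4),"rect",np.round(r[0],4),np.round(r[1],4),round(r[2],1))
E
python3 pin.py p1
```

```text
pos [ 0.4697 -0.2973  0.2591]
net 0.73 [286. 270.] 1482
net 0.71 [244. 462.] 1519
org [637. 186.] 81 ztop 0.2902 rect [ 0.6589 -0.2455] [0.0118 0.0085] 54.2
org [636. 223.] 138 ztop 0.2986 rect [ 0.6553 -0.2677] [0.0091 0.0159] 19.1
org [348. 239.] 558 ztop 0.0881 rect [ 0.4984 -0.3746] [0.0161 0.0256] 56.1
org [469. 249.] 900 ztop 0.1101 rect [ 0.6497 -0.3843] [0.0351 0.0216] 61.5
org [267. 293.] 1008 ztop 0.1098 rect [ 0.3996 -0.4431] [0.0228 0.0348] 36.8
```

View pics/p1.png

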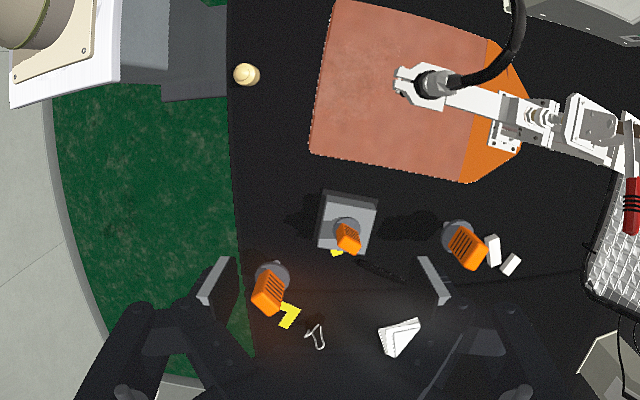

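Three orange handles: (348,239) in the holder with a 16x26 mm top, and two larger ones, (267,293) and (469,249), with 23x35 mm tops. The one in the holder is the smallest and matches the stated size, so it is the pin meant. Its 16 mm side lies at about 56 degrees, so I turn the tool +0.98 rad.

Request:
step_arm(
  increments=[
    [0.05,0.003,-0.008,-0.01,0.12],
    [0.05,0.003,-0.008,-0.015,0.12],
    [0.05,0.003,-0.008,-0.015,0.12],
    [0.05,0.003,-0.008,-0.015,0.12],
    [0.05,0.003,-0.008,-0.015,0.12],
    [0.05,0.003,-0.008,-0.015,0.12],
    [0.05,0.003,-0.008,-0.015,0.12],
    [0.05,0.003,-0.008,-0.015,0.12],
    [0.05,0.003,-0.008,-0.015,0.02],
    [0.05,0.002,-0.005,0,0],
    [0.05,0,0,0,0],
    [0.05,0,0,0,0],
  ],
)

```text
clock: 14.6
position: [0.4993, -0.375, 0.1305]
ee_rot: [0.206, 0.676, -0.206, 0.677]
ft_force: [0.3, -0.5, -0.4]
grip_width: 0.585
```

```bash
python3 pin.py p2; python3 -c "
from h import *
print(monitor.get_obs()['ee_rot'],monitor.get_obs()['joint_pos'].round(2))
cv2.imwrite('pics/p2c.png',cv2.resize(cv2.imread('pics/p2.png')[100:400,120:520],(800,600)))"
```

```text
pos [ 0.4995 -0.3748  0.1308]
net 0.78 [362. 421.] 490
net 0.71 [207. 321.] 1988
net 0.66 [164. 167.] 4337
org [159. 163.] 2696 ztop 0.1098 rect [ 0.3994 -0.444 ] [0.022  0.0349] 39.3
org [321. 209.] 680 ztop 0.0874 rect [ 0.498 -0.375] [0.016  0.0252] 57.1
org [423. 360.] 319 ztop 0.1879 rect [ 0.5126 -0.3465] [0.0029 0.029 ] 87.3
[ 0.20600804  0.67580044 -0.20599388  0.67706792] [ 0.29  0.41  0.36  1.61 -0.15  1.15  1.66]
```

View pics/p2c.png

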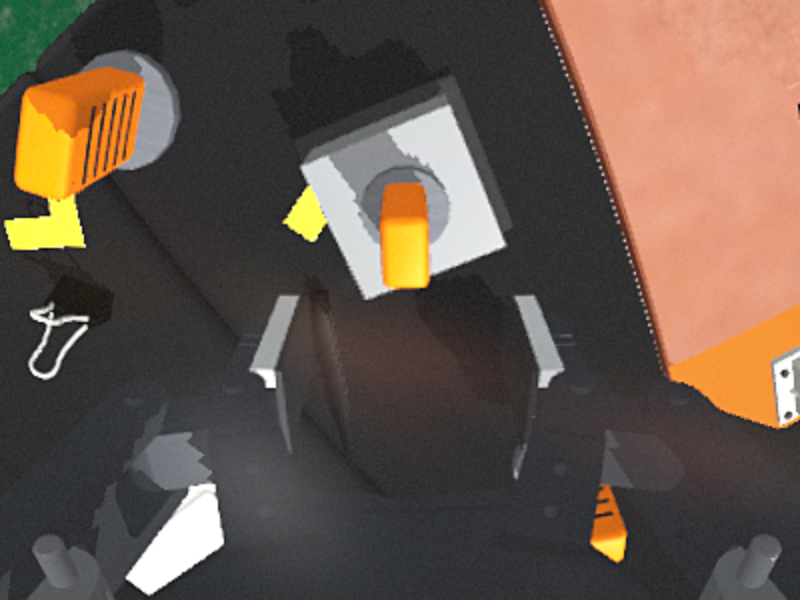

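The handle at crop (405,235) is square to the jaws and centred within 1.5 mm. Going down and gripping.

Request:
step_arm(
  increments=[
    [0.05,-0.001,0,-0.02,0],
    [0.05,0,0,-0.02,0],
    [0.05,0,0,-0.02,0],
    [0.05,0,0,-0.018,0],
    [0.05,0,0,-0.005,0],
    [0.05,0,0,0,0],
    [0,0,0,0,0],
    [0,0,0,0,0],
    [0,0,0,0,0],
    [0,0,0,0,0],
    [0,0,0,0,0],
    [0,0,0,0,0],
  ],
  force=80,
)

```text
clock: 15.7
position: [0.4989, -0.3756, 0.048]
ee_rot: [0.206, 0.676, -0.206, 0.677]
ft_force: [-0.3, 1.3, 7.1]
grip_width: 0.177
```

Request:
step_arm(
  increments=[
    [0,0,0,0,0],
    [0,0,0,0,0],
    [0,0,0,0,0],
    [0,0,0,0,0],
  ],
)

```text
clock: 16.03
position: [0.499, -0.3756, 0.048]
ee_rot: [0.206, 0.676, -0.206, 0.677]
ft_force: [-1.3, 0.5, 7.1]
grip_width: 0.177
```

Request:
step_arm(
  increments=[
    [0,0,0,0.01,0],
    [0,0,0,0.02,0],
    [0,0,0,0.02,0],
    [0,0,0,0.03,0],
    [0,0,0,0.03,0],
    [0,0,0,0.03,0],
    [0,0,0,0.03,0],
    [0,0,0,0.03,0],
    [0,-0.02,0,0.02,0],
    [0,-0.02,0,0,0],
    [0,-0.02,0,0,0],
    [0,-0.01,0,0,0],
  ],
)

```text
clock: 17.03
position: [0.4257, -0.3757, 0.2677]
ee_rot: [0.206, 0.676, -0.207, 0.677]
ft_force: [-0.6, 0.3, -0.8]
grip_width: 0.179
```

Request:
step_arm(
  increments=[
    [0,0,0.03,0,-0.1],
    [0,0,0.03,0,-0.1],
    [0,0,0.03,0,-0.1],
    [0,0,0.03,0,-0.1],
    [0,0,0.03,0,-0.1],
    [0,0,0.03,0,-0.1],
    [0,0,0.03,0,-0.1],
    [0,0,0.03,0,-0.1],
    [0,0,0.03,0,-0.1],
    [0,0,0.03,0,-0.08],
    [0,0,0.03,0,0],
    [0,0,0.03,0,0],
  ],
)

```text
clock: 18.03
position: [0.4277, -0.0134, 0.2668]
ee_rot: [0.5, 0.5, -0.5, 0.5]
ft_force: [1.5, -0.9, -1.0]
grip_width: 0.179
```

Request:
step_arm(
  increments=[
    [0,0,0.03,0,0],
    [0,0,0.03,0,0],
    [0,0,0.03,0,0],
    [0,0,0.03,0,0],
    [0,0,0.02,-0.02,0],
    [0,0,0,-0.02,0],
    [0,0,0,-0.02,0],
    [0,0,0,0,0],
    [0,0,0,0,0],
    [0,0,0,0,0],
  ],
)

```text
clock: 18.87
position: [0.4285, 0.1251, 0.2077]
ee_rot: [0.501, 0.5, -0.5, 0.5]
ft_force: [0.4, -0.3, 0.1]
grip_width: 0.178
```

```bash
python3 pin.py p3; python3 -c "
from h import *
o=monitor.get_obs();print(o['position'],o['ee_rot'],o['joint_pos'].round(2),o['grip_width'])
cv2.imwrite('pics/p3c.png',cv2.resize(cv2.imread('pics/p3.png')[0:400,120:520],(600,600)))
d=np.load('h2.npz'); c=camera('wrist'); print(np.round(c['cam_to_world'],3).tolist())"
```

```text
pos [0.4288 0.1251 0.2079]
net 0.59 [270. 322.] 3669
org [323. 282.] 2949 ztop 0.2476 rect [0.428  0.1252] [0.0266 0.0148] 89.5
[0.42875557 0.12508693 0.20782522] [ 0.50082944  0.49952389 -0.49942306  0.50022231] [-0.22 -0.04 -0.16  1.93 -0.01  1.25 -0.38] 0.17421642850889038
[[1.0, 0.002, -0.002, 0.428], [-0.001, 0.951, 0.311, 0.205], [0.003, -0.311, 0.951, 0.352], [0.0, 0.0, 0.0, 1.0]]
```

View pics/p3c.png

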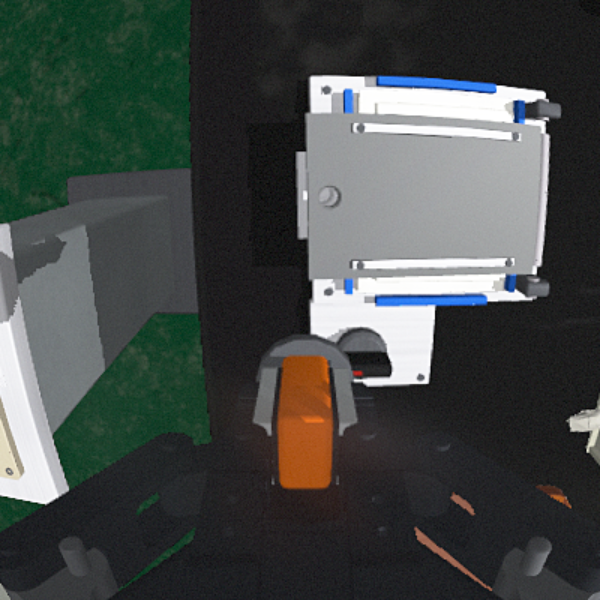

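The held handle is centred in the jaws, the lid hole shows at crop (330,196) and the collar pointer still faces -x. I'll measure the hole against the pin in this same picture and again from one more place.

```bash
cat > rim.py <<'E'
from h import *
import sys
def rim(n,guess=(.444,.177)):
    d=np.load(n+".npz"); f,cx,cy=d["f"]; c=dict(fx=f,fy=f,cx=cx,cy=cy,cam_to_world=d["T"]); P=d["P"]; x,y,z=P[...,0],P[...,1],P[...,2]
    i=np.nanargmin(np.where((z>.02)&(z<.06),(x-guess[0])**2+(y-guess[1])**2,np.nan)); v0,u0=divmod(i,640); s=12; K=8
    g=cv2.cvtColor(d["color"],cv2.COLOR_RGB2GRAY)[v0-s:v0+s+1,u0-s:u0+s+1].astype(np.float32)
    m=(abs(g-np.median(g))>14).astype(np.uint8); nn,l,st,ce=cv2.connectedComponentsWithStats(m)
    for k in np.argsort(-st[1:,4])[:3]+1:
        pts_=np.argwhere(l==k)[:,::-1].astype(np.float32); (u,v),r=cv2.minEnclosingCircle(pts_)
        hull=cv2.convexHull(pts_); M=cv2.moments(hull); cu,cv_=(M["m10"]/M["m00"],M["m01"]/M["m00"]) if M["m00"] else (u,v)
        if st[k,4]>15: print(n,st[k],"circ",round(r,1),np.round(hit(c,u+u0-s,v+v0-s,.0498),4),"hull",np.round(hit(c,cu+u0-s,cv_+v0-s,.0498),4))
for n in sys.argv[1:]: rim(n)
E
python3 rim.py h1 h2 p3
```

```text
h1 [  1   1  16  15 147] circ 7.5 [0.4443 0.1774 0.0498] hull [0.4443 0.1774 0.0498]
h1 [  0  21  25   4 100] circ 12.1 [0.4277 0.1737 0.0498] hull [0.4277 0.1737 0.0498]
h2 [  5   4  14  15 113] circ 7.4 [0.4446 0.1774 0.0498] hull [0.4451 0.1777 0.0498]
p3 [  5   6  15  16 135] circ 8.2 [0.4443 0.1773 0.0498] hull [0.4447 0.1772 0.0498]
```

Request:
step_arm(
  increments=[
    [0,0.005,0.017,0,0],
    [0,0.005,0.017,0,0],
    [0,0.0055,0.018,0,0],
    [0,0,0,-0.02,0],
    [0,0,0,-0.02,0],
    [0,0,0,-0.03,0],
    [0,0,0,-0.02,0],
    [0,0,0,-0.015,0],
    [0,0,0,0,0],
    [0,0,0,0,0],
    [0,0,0,0,0],
  ],
)

```text
clock: 19.93
position: [0.4444, 0.1773, 0.1028]
ee_rot: [0.501, 0.5, -0.499, 0.5]
ft_force: [0.3, -0.2, -1.0]
grip_width: 0.177
```

```bash
python3 pin.py p4; python3 rim.py p4; python3 -c "
from h import *
o=monitor.get_obs();print(o['position'],o['ee_rot'],o['ft_force'])"
```

```text
pos [0.4445 0.1774 0.1029]
net 0.92 [270. 322.] 3667
org [323. 282.] 2984 ztop 0.1428 rect [0.4438 0.1778] [0.0149 0.0266] 0.2
p4 [  0  10  25  15 231] circ 12.5 [0.4461 0.177  0.0498] hull [0.4451 0.1789 0.0498]
[0.44449615 0.17739087 0.10286961] [ 0.50089674  0.49958969 -0.4991964   0.50031545] [0.73261263 0.56406569 0.4173964 ]
```

The pin stands over the hole within about 0.7 mm. Inserting slowly and watching the force.

Request:
step_arm(
  increments=[
    [0,0,-0.0003,-0.005,0],
    [0,0,0,-0.004,0],
    [0,0,0,-0.004,0],
    [0,0,0,-0.004,0],
    [0,0,0,-0.004,0],
    [0,0,0,0,0],
    [0,0,0,0,0],
  ],
)

```text
clock: 20.62
position: [0.4434, 0.1767, 0.0801]
ee_rot: [-0.5, -0.5, 0.5, -0.5]
ft_force: [-0.4, -0.1, -0.4]
grip_width: 0.176
```

Request:
step_arm(
  increments=[
    [0,0,0,-0.004,0],
    [0,0,0,-0.004,0],
    [0,0,0,-0.004,0],
    [0,0,0,-0.003,0],
    [0,0,0,0,0],
    [0,0,0,0,0],
  ],
)

```text
clock: 21.12
position: [0.4426, 0.1771, 0.0645]
ee_rot: [0.499, 0.501, -0.5, 0.5]
ft_force: [-2.4, 4.6, -7.1]
grip_width: 0.177
```

```bash
python3 pin.py p5; python3 -c "
from h import *
o=monitor.get_obs();print(o['position'],o['ft_force'],o['torque'])
c=camera('side');save(c,'s5.png');o=monitor.get_obs();print(o['position'],o['ft_force'])
c=camera('scene');save(c,'c5.png');o=monitor.get_obs();print(o['position'],o['ft_force'])
P=np.load('p5.npz')['P'];x,y,z=P[...,0],P[...,1],P[...,2];m=(y>.2)&(y<.225)&(x>.46)&(x<.59)&(z<.08)&(z>.03);q=P[m];print(len(q),np.polyfit(q[:,0],q[:,2],1))
"
```

```text
pos [0.4427 0.177  0.0646]
net 0.67 [271. 323.] 3831
org [323. 282.] 2918 ztop 0.1044 rect [0.4421 0.1777] [0.0254 0.0148] 89.7
[0.44264815 0.17705441 0.06467152] [-3.7195469   4.18252834 -6.38447772] [ 1.14245356  0.93157564 -0.02106827]
[0.4426489  0.17702733 0.064715  ] [-2.65586764  4.1611801  -5.89716429]
[0.44266024 0.17701644 0.06472566] [-3.11799272  4.54261727 -7.01078294]
7466 [-0.06415803  0.08032131]
```

Request:
step_arm(
  increments=[
    [0,-0.001,0.001,0,0],
    [0,0,0,0,0],
    [0,0,0,0,0],
    [0,0,0,0,0],
  ],
)

```text
clock: 21.65
position: [0.4425, 0.1773, 0.0652]
ee_rot: [-0.5, -0.5, 0.5, -0.5]
ft_force: [-0.2, 0.2, -7.2]
grip_width: 0.178
```

Request:
step_arm(
  increments=[
    [0,0,0,-0.002,0],
    [0,0,0,-0.002,0],
    [0,0,0,-0.002,0],
    [0,0,0,0,0],
    [0,0,0,0,0],
  ],
)

```text
clock: 22.07
position: [0.4424, 0.1777, 0.0595]
ee_rot: [-0.5, -0.5, 0.5, -0.5]
ft_force: [-4.1, 0.1, 2.5]
grip_width: 0.178
```

Request:
step_arm(
  increments=[
    [0,-0.001,0,-0.002,0],
    [0,0,0,-0.002,0],
    [0,0,0,-0.002,0],
    [0,0,0,0,0],
    [0,0,0,0,0],
  ],
)

```text
clock: 22.48
position: [0.4422, 0.1778, 0.0539]
ee_rot: [0.501, 0.5, -0.5, 0.5]
ft_force: [-3.3, -1.7, 6.0]
grip_width: 0.177
```

Request:
step_arm(
  increments=[
    [0,-0.0005,0,-0.001,0],
    [0,0,0,-0.001,0],
    [0,0,0,-0.001,0],
    [0,0,0,0,0],
    [0,0,0,0,0],
  ],
)

```text
clock: 22.9
position: [0.4424, 0.178, 0.0532]
ee_rot: [0.501, 0.499, -0.499, 0.501]
ft_force: [-13.5, -5.1, 35.2]
grip_width: 0.174
```

```bash
cat > fin.py <<'E'
from h import *
import sys
c=camera("wrist"); P=pts(c,True); x,y,z=P[...,0],P[...,1],P[...,2]; C=c["color"].astype(int); save(c,sys.argv[1]+".png")
o=monitor.get_obs(); print(np.round(o["position"],4),np.round(o["ft_force"],1),o["grip_width"])
m=(y>.195)&(y<.225)&(x>.46)&(x<.59)&(z<.08)&(z>.03);q=P[m];b,a=np.polyfit(q[:,0],q[:,2],1);print("lid angle",round(-b,4),"z at hole",a+b*.443,"z near hinge",a+b*.6)
org=((C[...,0]>120)&(C[...,0]>1.6*C[...,2])&(C[...,0]>1.25*C[...,1])&(np.hypot(x-.443,y-.177)<.03)); q=P[org]; zt=np.nanpercentile(q[:,2],95); t=q[q[:,2]>zt-.006]; print("handle top",zt,cv2.minAreaRect(t[:,:2].astype(np.float32)))
E
python3 fin.py f1
```

```text
[0.4424 0.178  0.0532] [-12.8  -5.5  35.3] 0.18000684223529897
lid angle 0.0112 z at hole 0.04340643891244803 z near hinge 0.0416447114609185
handle top 0.09325064963177454 ((0.4418310225009918, 0.17835325002670288), (0.026446545496582985, 0.014806744642555714), 89.75425720214844)
```

The stop came hard at the expected height. The force of 35 N is more than needed and there is some side load, so I'll relieve both.

Request:
step_arm(
  increments=[
    [0,-0.001,-0.0005,0.0005,0],
    [0,0,0,0,0],
    [0,0,0,0,0],
    [0,0,0,0,0],
  ],
)

```text
clock: 23.28
position: [0.4422, 0.1779, 0.0535]
ee_rot: [0.502, 0.499, -0.499, 0.501]
ft_force: [-6.5, -2.7, 26.3]
grip_width: 0.177
```

```bash
python3 fin.py f2; python3 - <<'E'
from h import *
c=camera("wrist"); P=pts(c,True); x,y,z=P[...,0],P[...,1],P[...,2]
for n,m in(("plate",(y>.24)&(y<.262)&(x>.44)&(x<.60)&(abs(z-.0133)<.004)),("bench",(y>.275)&(y<.33)&(x>.44)&(x<.60)&(abs(z)<.01))):
    q=P[m]; print(n,len(q),np.polyfit(q[:,0],q[:,2],1) if len(q)>30 else "",np.median(q,0) if len(q) else "")
cs=camera("side"); PS=pts(cs); save(cs,"s6.png"); x,y,z=PS[...,0],PS[...,1],PS[...,2]
m=(y>.19)&(y<.225)&(x>.46)&(x<.59)&(z<.08)&(z>.03); q=PS[m]; print("side lid",len(q),np.polyfit(q[:,0],q[:,2],1))
m=(y>.275)&(y<.33)&(x>.44)&(x<.60)&(abs(z)<.015); q=PS[m]; print("side bench",len(q),np.polyfit(q[:,0],q[:,2],1),np.median(q,0))
a=cv2.resize(c["color"][100:400,170:470,::-1],(400,400)); b=cv2.resize(cs["color"][150:290,220:360,::-1],(400,400),interpolation=cv2.INTER_CUBIC)
cv2.imwrite("pics/final.png",np.hstack([a,b]))
for f in ("scene",):
    cc=camera(f)
    print([(q,[np.round(np.nanmedian(pts(cc)[r["region"]],0),3) for r in regions_of(cc,q)[:2]]) for q in("std_resistor","weight")])
print(monitor.get_obs()["ft_force"],monitor.get_obs()["clock"])
E
```

```text
[0.4422 0.1779 0.0535] [-5.9 -3.8 25.6] 0.1754623067072304
lid angle 0.012 z at hole 0.0435571894231099 z near hinge 0.041666892156416696
handle top 0.09345260402077754 ((0.44153469800949097, 0.17813533544540405), (0.014806053601205349, 0.026212792843580246), 0.1508951038122177)
plate 2925 [0.0035153  0.01196083] [0.46860417 0.25474286 0.01346121]
bench 16591 [0.00025198 0.00128177] [0.50905967 0.30110343 0.00140254]
side lid 214 [-0.01176678  0.04783518]
side bench 534 [-0.002472    0.00218138] [0.51795812 0.30278325 0.00091005]
[('std_resistor', []), ('weight', [array([ 0.367, -0.187,  0.021])])]
[-6.81716058 -2.32138401 26.19824977] 23.5833
```

View pics/final.png

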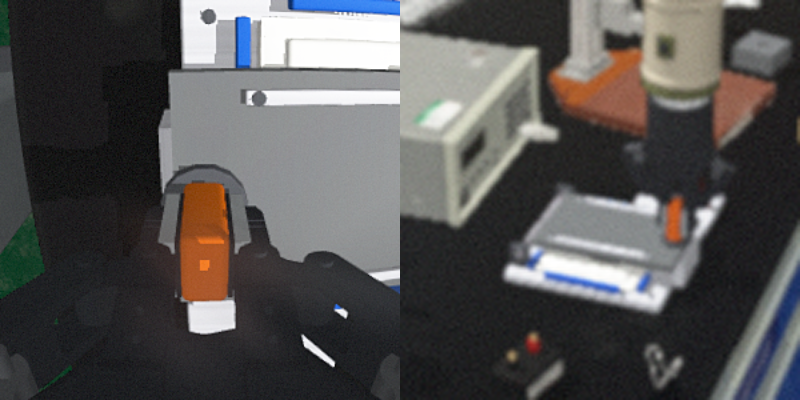

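The pin's flange sits on the lid, the fingers still hold the handle and the bench is otherwise as before. The lid reads about 0.01 rad in both cameras, so I'll try to gain margin: relieve the side load further at a slightly higher push and a firmer grip.

Request:
step_arm(
  increments=[
    [0,-0.001,-0.0005,0,0],
    [0,0,0,-0.0003,0],
    [0,0,0,0,0],
    [0,0,0,0,0],
  ],
  force=110,
)

```text
clock: 23.92
position: [0.4421, 0.1778, 0.0535]
ee_rot: [0.502, 0.499, -0.498, 0.501]
ft_force: [-4.9, -1.6, 25.8]
grip_width: 0.174
```

```bash
python3 fin.py f3; python3 -c "
from h import *
o=monitor.get_obs(); print(o['ft_force'],o['torque'],o['ee_rot'])"
```

```text
[0.442  0.1778 0.0535] [-3.7 -1.4 25.3] 0.17699987483874752
lid angle 0.0123 z at hole 0.04357389085864875 z near hinge 0.04163745768559973
handle top 0.09347037019344737 ((0.4413850009441376, 0.17801204323768616), (0.026139063760638237, 0.01466798223555088), 88.74636840820312)
[-3.72048484 -1.44157135 25.30146857] [-0.57025015  1.06155963  0.01041598] [ 0.50224773  0.49889938 -0.49788583  0.50095542]
```

```bash
python3 - <<'E'
from h import *
c=camera("wrist"); P=pts(c,True); x,y,z=P[...,0],P[...,1],P[...,2]
for x0 in np.arange(.416,.50,.004):
    m=(y>.185)&(y<.20)&(x>=x0)&(x<x0+.004)&(z>-.01)&(z<.06)
    if m.sum(): print(round(x0,3),m.sum(),np.round(np.median(z[m]),4),end=" | ")
print()
for x0 in np.arange(.45,.62,.01):
    m=(y>.20)&(y<.23)&(x>=x0)&(x<x0+.01)&(z>.03)&(z<.06)
    if m.sum(): print(round(x0,3),m.sum(),np.round(np.median(z[m]),4),end=" | ")
E
```

```text
0.416 91 0.0014 | 0.42 53 0.0333 | 0.424 207 0.0335 | 0.428 203 0.0447 | 0.432 240 0.0479 | 0.436 218 0.0484 | 0.44 248 0.0483 | 0.444 235 0.0486 | 0.448 236 0.0466 | 0.452 228 0.0433 | 0.456 194 0.0427 | 0.46 183 0.0426 | 0.464 181 0.0425 | 0.468 183 0.0425 | 0.472 178 0.0425 | 0.476 180 0.0425 | 0.48 172 0.0424 | 0.484 167 0.0424 | 0.488 165 0.0423 | 0.492 163 0.0423 | 0.496 164 0.0423 | 0.5 156 0.0422 | 
0.45 1067 0.0427 | 0.46 1037 0.0428 | 0.47 1005 0.0427 | 0.48 965 0.0426 | 0.49 933 0.0425 | 0.5 864 0.0424 | 0.51 813 0.0424 | 0.52 772 0.0423 | 0.53 718 0.0423 | 0.54 654 0.0421 | 0.55 609 0.042 | 0.56 559 0.042 | 0.57 495 0.0418 | 0.58 470 0.0416 | 0.59 311 0.0414 | 0.6 206 0.0384 |
```

Per-bin depths in the last picture give a lid slope of 0.007–0.009 rad. The lid top sits 9 mm above the block top (8 mm would be fully closed) and the flange rests on the lid. That is inside 0.02 rad, so I'm handing in.

```bash
python3 -c "
from workcell import ticket,monitor
print(ticket.hand_in()); o=monitor.get_obs(); print(o['clock'],o['position'],o['ft_force'],o['grip_width'])"
```

```text
the job is handed in; nothing more can be done
None
the job is handed in; nothing more can be done
```

I handed the job in at about 24 s of the 72 s allowed. The collar is at its locked mark, the lid is down, and the smallest orange-handled pin is in the aligned holes. The arm still grips the pin and presses it down.

**Last checks**
- **Collar:** I turned it until the jaws were square to the jig. The red pointer faced the locked mark afterwards, and still did when I came back with the pin.
- **Pin:** it was held at 110 N and had not slipped. Its tip was about 21 mm below the base's mouth. The flange was on the lid, pressed with about 25 N.
- **Bystanders:** I touched nothing else on the bench, and the last picture shows the resistor and clip standing as before. I did not measure how far any of them moved. The weight's last reading differed from the first by about 17 mm, but it came from different cameras and different visible faces.

**What disagreed**
- **Lid angle:** the whole-lid fit gave 0.012 rad in the wrist camera and 0.009–0.012 in the side camera. The cleaner profile gave 0.007–0.009. All are under 0.02, but none is zero; pressing with up to 35 N did not close it further.
- **Pin position:** the handle reads about 2 mm towards jig -x of my vision estimate of the hole. It is inside the 4 mm limit.
- **Force during insertion:** the wrist showed an unexplained 7 N downward pull for a moment. It went away as I pushed on.

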